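Load the drawer lamp's battery

ROBOT

A 6-joint arm with a two-finger parallel gripper is mounted at the origin on the work surface. World frame = base frame: x ahead of the robot, y to its left, z up, the work surface at z = 0. Lengths are in m, angles in degrees, forces in N, time in s.
With the tool pointing down it reaches from about 0.3 to 0.875 m from the base axis. Payload 6.4 kg.
Tool frame: the origin (TCP) lies on the centre line of the jaws, within the pads' length; the fingertips stand 11 mm ahead of it and the grasp point (between the pads) lies 8 mm behind it; y points along the fingers, x is the direction in which the jaws open and shut, and the axes are right-handed (so a half turn about y gives the same grasp; the last joint's range is limited). The gripper opens to 88 mm and grips with 3 to 60 N. Pads are 18 mm wide; open, the fingers measure 123 mm over their backs; the gripper's body (75 mm by 187 mm) begins 45 mm behind the grasp point.
Start: joints at [58.31, 10.359, 92.074, -0, 77.567, -11.82], TCP at [0.195, 0.541, 0.25] pointing down, gripper open.
Joint ranges: [-171.53, 171.53], [-51.25, 118.39], [17.06, 147.69], [-65.23, 245.23], [0, 150.52], [-178.68, 178.68]. Speed limits (degrees/s): [147.25, 147.25, 172.46, 180, 180, 180].

INTERFACE

Orientations are given as a 3x3 rotation matrix whose columns are the frame's x, y, z axes.
In Python, from bench import manip gives the robot as it stands.
- The arm moves only by the tool carry_out, never from a script. Its argument "motion" is a list of rows, each a list of 3 entries, a list of its own where there are three numbers: the opening, from 0 (shut) to 1 (fully open), then the shift along the world's x, y, z in cm, then the turn about the world's z in rad. In form: [[hand, [x, y, z], roll], ...]. A call has 1 to 5 rows; each row shifts and turns the commanded pose from where the row before left it; what a row does not reach is not made up. A row lasts 1/12 s, in which the tool goes at most 41.7 mm and 7.16 degrees, less where a joint would pass 70% of its speed; a pose out of reach is approached as far as the arm can. A call is refused whole if a number of a shift passes 4.17 or a number of a turn 0.125, either way. A call with a gripper value outside its range is refused whole. The fingers move at their own pace and stop on an object; "grip_force" is the grip in N (left out, the last holds). Time passes only in rows, so rows that do not move let the fingers close. It gives the time, the measured TCP pose, the force and the opening at its end, in the units of the state.
- manip.observe(): the state, without advancing time (a new reading comes with each control period).
- manip.capture(name): name is "side" or "top"; returns (picture, depth): 480x640x3 uint8, blue, green, red; 480x640 float32, m along the optical axis (not along the pixel's ray), 0 where there is no reading.
- manip.camera_model(name): a dict with "intrinsics" (3x3 intrinsics, pixels), "pose" (4x4, takes a point from camera to world coordinates). Camera axes: x right, y up, looking along -z (the intrinsics and any distortion apply to the point x, -y, -z); pixel columns grow to the right and rows downward; lengths in m; the calibration is good to about 2 mm. A picture is of the moment at which its call begins. camera_model takes no time and is no camera call.
- manip.sign_off(): hands the job in, once; it reports no verdict.
Trained networks look in the newest picture that a camera, given by its name, has taken for a name from the list of things; names that differ only in an ending like _2 or _b are one class to them, and where a whole thing is asked for, a point or a joint stands for the part that bears it (a point fixed in the world has none). Each returns a list of dicts, best first, with "score" (0 to 1); they miss things now and then, are a little off and sometimes report something else, mostly with a low value. They report only what shows in the picture. A call takes as long as a camera call. They do not tell look-alikes from the thing itself.
- manip.recognise(query, camera): "pixel" ([column, row] in pixels, amid what is visible of it).
- manip.landmark_of(query, camera): "pixel" ([column, row] in pixels: a listed point, or the origin of a listed thing).
The state is a dict: "time_s": time; "qpos": joint angles; "qvel": joint speeds; "joint_torque": joint torques, N m; "ee_pos": TCP position; "orientation": TCP orientation; "ft_force": force on the tool from outside, world axes, zero at the start; "wrist_torque": the same for the moment, N m; "width": finger opening in m.
Only numpy, scipy, OpenCV 4.12 (cv2) and the standard library are available. Lean on these libraries where they do the work, as an engineer would, in place of code of your own. Each camera call takes 0.05 s, during which the arm holds its last target. There are 200 camera calls.

TASK

Load the loose battery cell into the grey holder in the toy drawer: flat end against the coil spring, press it back, roll the button end down past the retaining lip and let go, so that it lies fully home under the lip with its button on the contact. Go gently, the holder and its spring must not be forced. Then switch the lamp on with the toggle on the drawer's side, leaving the toys as they are.

Things in the scene. Friction and masses are not known exactly. Their poses are not given: they have to be found in the camera images.
- cell_center (a point): loose D-size battery cell: black-jacketed cylinder with bare steel ends, 33 mm across, 61.5 mm long with its button, about 0.135 kg, lying on the drawer floor. The point is its centre, on its axis half-way along; its x axis runs along the cell from the flat end (-30.75 mm) to the button end (+30.75 mm); y and z turn as it rolls.
- cell_button (a point): tip of the cell's button (its + pole, ringed by a black washer), on its axis: a steel disc 9.5 mm across that stands 2 mm proud of the cell's body. Same axes as the cell.
- holder: open grey one-cell holder screwed to the drawer floor. Origin: underside, below the middle of a home cell; x to the contact end, z up. Base 83.5 x 43.5 x 2.5 mm; home cell's axis at z 19 mm. Side walls 36.5 mm apart, to z 16.5 mm, cut down to z 6 mm between x -24 and +16 mm as finger room; sloped ribs inside cradle the cell with 1 mm play. Home, the cell is 1.5 mm under the lip.
- holder_contact (a point): steel contact plate of the holder, the point its button touches when the cell is home: x +30.75, z 19 mm in the holder. The contact wall behind it is 43.5 mm wide and goes up to z 39.5 mm.
- holder_lip (a point): retaining lip on top of the contact wall: 26 mm wide, underside at z 37 mm, top at 39.5 mm. The point is the lower front edge, x +25.25 mm: the lip reaches 5.5 mm inward, 3.5 mm over the body of a cell that is home.
- holder_spring (a point): foot of the coil spring on the spring wall (x -41.75, z 19 mm; wall 4 mm thick, up to z 30 mm). The spring stands 18 mm out along +x, end ring 17 mm across; 0.8 N per mm; solid after 12.2 mm (9.8 N). A home cell presses it 7 mm (5.6 N). The button end passes the lip only with the spring about solid (10 to 12 N); the cell may press on holder and spring with at most 20 N in all.
- toggle (a joint): black toggle of the lamp switch, rad: 0 = off, leaning to the drawer's -x end; 0.6 = on, leaning as far to +x. Swings about the switch's y axis, takes about 2.5 N at the tip and stays where it is left.
- toggle_tip (a point): ball end of the toggle, 7 mm across, 24 mm from its pivot. The shaft is 5 mm thick; the bush it comes out of ends 22 mm below the tip's level, and the switch's black top plate (42 x 36 mm) 27 mm below. The switch sits on the rim of the drawer's +y side; same x direction as the drawer.
- drawer: pine drawer, open above, fixed on the table; origin: centre of its underside, x from its back board (near the robot) to its front board (two knobs). Inside 356 x 576 mm, floor 8 mm above the table, side and back boards 12 mm thick and 70 mm high, front board 76 mm. A small lamp is fixed inside the front board.
- tractor: die-cast toy tractor, 85 x 58 x 65 mm, 0.26 kg; origin: centre of its underside. A toy to be left alone.
- hippo: lacquered wooden hippo, 90 x 38 x 52 mm, 0.13 kg; origin: centre of its underside. A toy to be left alone.
- duck: rubber duck, 60 x 52 x 57 mm, 0.06 kg; origin: centre of its underside. A toy to be left alone.
- mouse: chrome wind-up mouse, 57 x 33 mm plus tail, 50 mm high with its key, 0.09 kg; origin: underside, below the body. A toy to be left alone.
There are look-alikes about, which are no part of the job. Leave any green or pink look-alike of the part that bears cell_center alone.

How it is judged:
By the outcome, as a careful person would: the job done as asked, in the order asked, and still so for the second after the job is handed in, with the robot touching nothing.
It also fails if it takes over 72 s, if anything falls off the work surface, if the arm or the gripper's body presses on something with over 40 N, if the wrist force passes 120 N, or if a joint passes its speed limit or range.

## Working session

There is one attempt and no reset: what is moved stays moved. The work goes in short steps, Python scripts to look and compute and a tool call to move; the robot and the scene stay as the last step left them, time stands still between calls to the robot, and variables do not carry over. Pictures are saved under pics/ and viewed, about 8 in all and at most 12, crops included, and the job is handed in when it is done.

Besides the shell and the picture viewer there is one more tool, called after "Emit:" in YAML: its name, and indented under it one key for each argument. carry_out: Moves the arm, as the interface text tells. Its arguments: {"type":"object","properties":{"motion":{"type":"array"},"grip_force":{"type":"number"}},"required":["motion"]}

```bash
ls; mkdir -p pics; cat > h.py <<'E'
import numpy as np, cv2
from bench import manip
def ray(cam,px):
    m=manip.camera_model(cam);K=np.array(m["intrinsics"]);T=np.array(m["pose"])
    d=np.linalg.inv(K)@[px[0],px[1],1.]; d=np.array([d[0],-d[1],-d[2]])
    return T[:3,3],T[:3,:3]@d
def atz(cam,px,z):
    o,d=ray(cam,px); return o+d*(z-o[2])/d[2]
def atd(cam,px,dep):
    o,d=ray(cam,px); return o+d*dep
def proj(cam,P):
    m=manip.camera_model(cam);K=np.array(m["intrinsics"]);T=np.array(m["pose"])
    p=T[:3,:3].T@(np.array(P)-T[:3,3]); q=K@[p[0],-p[1],-p[2]]; return q[:2]/q[2]
def cloud(cam,dep):
    m=manip.camera_model(cam);K=np.array(m["intrinsics"]);T=np.array(m["pose"])
    v,u=np.mgrid[:480,:640]; r=np.linalg.inv(K)@np.stack([u.ravel(),v.ravel(),np.ones(u.size)])
    r=r*dep.ravel(); r=np.stack([r[0],-r[1],-r[2]])
    return (T[:3,:3]@r+T[:3,3:]).T.reshape(480,640,3)
E
python3 - <<'E'
from h import *
for c in("top","side"):
    im,d=manip.capture(c); cv2.imwrite(f"pics/{c}0.png",im); np.save(f"{c}0.npy",d)
    m=manip.camera_model(c); print(c,np.round(m["pose"],3).tolist(),np.round(m["intrinsics"],1).tolist(),[k for k in m])
    for q in("cell_center","cell_button","holder","holder_contact","holder_lip","holder_spring","toggle_tip","drawer"):
        for r in manip.landmark_of(q,c)[:4]:
            p=r["pixel"];u,v=int(round(p[0])),int(round(p[1]))
            if 0<=u<640 and 0<=v<480: print(q,np.round(p,1),round(r["score"],2),np.round(atd(c,p,d[v,u]),3))
print(manip.observe())
E
```

```text
pics
top [[0.017, 0.993, -0.114, 0.371], [-1.0, 0.016, -0.009, -0.058], [-0.007, 0.114, 0.993, 1.183], [0.0, 0.0, 0.0, 1.0]] [[609.2, 0.0, 318.6], [0.0, 609.2, 242.5], [0.0, 0.0, 1.0]] ['intrinsics', 'pose']
cell_center [514.7 261.6] 0.93 [ 0.474 -0.42   0.028]
cell_center [413.8 235.1] 0.9 [ 0.519 -0.227  0.044]
cell_center [513.7 194.2] 0.73 [ 0.603 -0.421  0.029]
cell_center [510.  329.3] 0.64 [ 0.346 -0.408  0.031]
cell_button [409.2 370.3] 0.91 [ 0.265 -0.224  0.   ]
cell_button [507.8 209.1] 0.79 [ 0.577 -0.414  0.012]
cell_button [419.9 221.2] 0.63 [ 0.546 -0.239  0.041]
cell_button [509.3 346.9] 0.59 [ 0.312 -0.416 -0.001]
holder [265.  210.8] 0.65 [0.566 0.058 0.01 ]
holder_contact [264.8 196.9] 0.74 [0.594 0.059 0.008]
holder_lip [262.8 197.7] 0.94 [0.593 0.063 0.007]
holder_spring [262.4 229.9] 0.64 [0.525 0.059 0.036]
toggle_tip [155.8 217.6] 0.53 [0.538 0.249 0.088]
toggle_tip [196.9 161. ] 0.33 [0.649 0.182 0.071]
drawer [304.  210.7] 0.96 [ 0.569 -0.018  0.003]
side [[0.918, 0.285, -0.275, 0.182], [-0.396, 0.643, -0.656, -0.725], [-0.011, 0.711, 0.703, 0.815], [0.0, 0.
[... 1022 characters left out ...]
1.43470374e-03,
        7.75669898e+01, -1.18192935e+01]), 'qvel': array([-0.11487253, -0.04322295, -0.0779665 ,  0.00891446,  0.02829864,
        0.00573572]), 'joint_torque': array([-2.36869766e-05, -4.33828998e+01, -3.42168260e+01,  7.01518287e-02,
        3.08930303e-02, -5.96461018e-05]), 'ee_pos': array([0.1954455 , 0.54078649, 0.24972949]), 'orientation': array([[ 3.39910600e-01,  3.24011038e-05, -9.40457752e-01],
       [ 9.40457752e-01,  5.93296666e-06,  3.39910600e-01],
       [ 1.65931831e-05, -9.99999999e-01, -2.84551910e-05]]), 'ft_force': array([ 0.22941921, -0.4998608 , -0.32356166]), 'wrist_torque': array([ 0.02707223, -0.03572732, -0.03037997]), 'width': 0.08800943693945718}
```

View pictures.

View pics/top0.png

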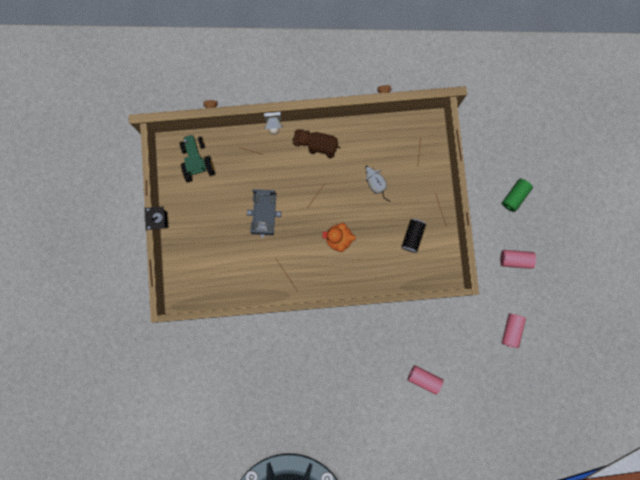

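View pics/side0.png

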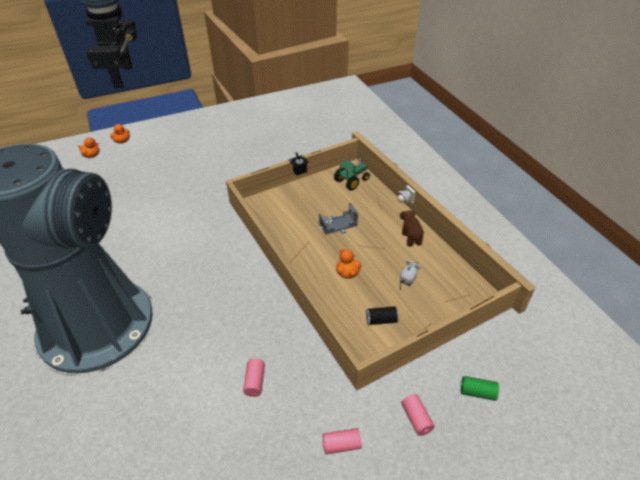

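Candidates for the cell: black one in the drawer, top (413,236) / side (382,315). The others are look-alikes: green at top (517,195), pink at (519,259), (514,330) and (426,380). I choose the black one. Next is a close crop of it, the holder and the toggle.

```bash
python3 - <<'E'
from h import *
t=cv2.imread("pics/top0.png");s=cv2.imread("pics/side0.png")
def c(i,u,v,r=30): return cv2.resize(i[v-r:v+r,u-r:u+r],(266,266),interpolation=cv2.INTER_CUBIC)
cv2.imwrite("pics/crop.png",np.vstack([np.hstack([c(t,413,236),c(t,265,212),c(t,156,217)]),np.hstack([c(s,382,315),c(s,340,220),c(s,300,162)])]))
P=cloud("top",np.load("top0.npy"))
im=t.astype(int)
# cell: points above floor around
def pts(u,v,r,zmin): 
    Q=P[v-r:v+r,u-r:u+r].reshape(-1,3); return Q[Q[:,2]>zmin]
fl=P[225:290,300:380].reshape(-1,3); print("floor z",np.median(P[250:290,300:400,2]))
Q=pts(413,236,22,0.02); q=Q[:,:2]-Q[:,:2].mean(0); w,V=np.linalg.eigh(np.cov(q.T)); 
print("cell",Q.mean(0),Q[:,2].max(),V[:,1],np.ptp(q@V[:,1]),np.ptp(q@V[:,0]),len(Q))
print("cell z map");print(np.round(P[218:256:2,398:430:2,2]*1000).astype(int))
print("holder z map");print(np.round(P[184:242:2,242:288:2,2]*1000).astype(int))
# drawer inside walls: rim points
m=(P[...,2]>0.06)&(P[...,2]<0.075)
Q=P[m]; print(cv2.minAreaRect(Q[:,:2].astype(np.float32)))
E
```

```text
floor z 0.007488238878520681
cell [ 0.51876368 -0.22550444  0.04654745] 1.1826817735467279 [-0.78089617  0.62466085] 0.2550496074474737 0.0637909337509327 559
cell z map
[[10  7 12  8  8  8  4 32  8  4  7  7  3  7  2 10]
 [10 10  6  6  8  6 32 29 38 37 41 34  7  7  9  5]
 [ 6  8  6 10  9  7 36 38 43 41 42 38 36 36 13  9]
 [ 7  5  6  7  8 23 30 35 36 41 42 42 40 38  6  4]
 [ 3 11  9  9 10 30 32 34 34 42 41 38 37 34  8 11]
 [ 8  9  8 10  7 33 36 37 41 37 36 37 37 35  8  9]
 [ 7 11  6  8 26 35 35 40 39 43 41 39 38  7  7 10]
 [ 4  6  9  8 27 36 37 40 37 43 38 37 37  1  7  5]
 [ 6  8  7  8 31 36 35 38 42 41 40 41 29  9  8  9]
 [11  5  8 23 34 37 40 40 40 41 39 34 29  8  8  8]
 [ 8  7  6 28 38 38 39 39 39 40 36 34 11  7  7  7]
 [ 7  7  4 35 36 35 41 39 41 38 34 29  9  4  8  7]
 [ 5  7 23 34 33 39 40 37 39 40 34 27  9  9  8  8]
 [ 5  7 26 39 34 39 41 40 40 37 32  8  8  7  7  8]
 [ 8  4 30 38 37 37 39 37 44 36 33 12  8 10  9  7]
 [ 5  9 23 30 39 42 40 41 37 35 28  5  7  6  3  9]
 [ 8  9  7  5 14 21 34 38 38 34 10  6  9  5  8  8]
 [ 8 10  5 10 10  6  8 11 23 29  8  9  9  8  7  5]
 [ 9  5  8 1
[... 1547 characters left out ...]
5  7  5  5  5  7]
 [ 9  8  7  5  8 21 20 17 35 35 36 34 32 12 14 23  8 11  8 11  6 13 12]
 [ 4  5  5  5 25 19 20 33 35 42 41 38 33  9 18 21  7  8  9  5  8  9  4]
 [ 8  3  9  6 39 39 34 39 36 37 36 38 35 13 20 25  9  4  7  8  7  9  6]
 [ 5  8  5  2 33 34 33 37 39 38 32 33 37 39 37 33  8 11  7  7  6  8 14]
 [ 8  8  3  3  9  7  7  9  6 10 10 12 13 13 17 17  7  7  6 12  8  6  9]
 [13  8  9  7  7 10 10  6  4  6 10  8  4  8  7  4  6  5 12  7  6  7 10]
 [ 6  8  6  8  8  7  7  8  8  7  6  3  4  8  9  5  9  8  7  7 10  7  6]
 [ 4  6  7  4  7 12  6  7  8  9  7  4  8  6  6  9  4  9 10  6  8  6 12]]
((0.4261680841445923, -0.03851619362831116), (0.6912041306495667, 0.6400463581085205), 5.914092063903809)
```

View pics/crop.png

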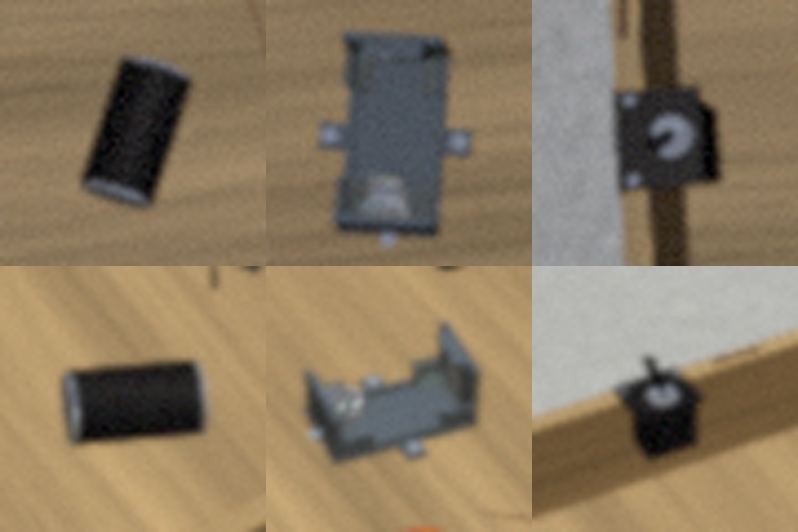

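```bash
cat > fit.py <<'E'
from h import *
from scipy.optimize import minimize
def hold(x,y):
    h=np.zeros_like(x); i=(x>-45.75)&(x<37.75)&(abs(y)<21.75); h[i]=2.5
    w=i&(abs(y)>18.25); h[w]=16.5; h[w&(x>-24)&(x<16)]=6
    s=(x>-41.75)&(x<-23.75)&(abs(y)<8.5); h[s]=19+np.sqrt(72.25-y[s]**2)
    h[i&(x<-41.75)]=30; h[i&(x>30.75)]=39.5; h[(x>25.25)&(x<31)&(abs(y)<13)]=39.5
    return h
def cell(x,y):
    h=np.zeros_like(x); i=(abs(x)<30)&(abs(y)<16.5); h[i]=16.5+np.sqrt(16.5**2-y[i]**2); return h
def fit(P,f,x0,R,floor=.008):
    best=None
    Q=P[(np.hypot(P[...,0]-x0[0],P[...,1]-x0[1])<R)&(P[...,2]<.1)]
    def c(p,g=f):
        d=(Q[:,:2]-p[:2])*1000; C,S=np.cos(p[2]),np.sin(p[2]); x=d[:,0]*C+d[:,1]*S; y=-d[:,0]*S+d[:,1]*C
        r=abs((Q[:,2]-floor)*1000-g(x,y)); return np.minimum(r,12).mean()
    for k in range(8):
        rng=np.random.default_rng(k); s=np.array(x0)+rng.normal(size=3)*[.004,.004,.06]
        r=minimize(c,s,method="Nelder-Mead",options=dict(initial_simplex=s+np.vstack([np.zeros(3),np.diag([.006,.006,.1])]),xatol=1e-5,fatol=1e-4))
        if best is None or r.fun<best.fun: best=r
    return best.x,best.fun
E
python3 - <<'E'
from fit import *
D={c:[] for c in("top","side")}
for k in range(4):
    for c in D:
        im,d=manip.capture(c); D[c].append(d)
        if k<3:
            for q in("cell_button","cell_center","holder_lip","toggle_tip"):
                for r in manip.landmark_of(q,c):
                    p=r["pixel"]; P=atz(c,p,{"cell_button":.0245,"cell_center":.0245,"holder_lip":.045,"toggle_tip":.1}[q])
                    if .38<P[0]<.75 and -.3<P[1]<.3: print(c,q,np.round(p,1),round(r["score"],2),np.round(P,3))
for c in D:
    P=cloud(c,np.median(D[c],0)); np.save(c+"P.npy",P)
    print(c,"floor",np.median(P[250:280,310:370,2]) if c=="top" else '')
    print("cell",fit(P,cell,[.519,-.227,-.45],.055)); print("hold",fit(P,hold,[.563,.058,0.],.075))
P=np.load("topP.npy")
print("rim -y",np.round(P[150:280:10,455:476:3]*1000).astype(int)[...,1:].tolist())
print("toggle z");print(np.round(P[204:232:2,142:170:2,2]*1000).astype(int))
E
```

```text
top cell_button [419.2 221.6] 0.7 [ 0.548 -0.24   0.024]
top cell_center [413.3 235.5] 0.89 [ 0.521 -0.229  0.024]
top cell_center [373.4 180.3] 0.6 [ 0.627 -0.152  0.024]
top holder_lip [261.2 198.7] 0.69 [0.584 0.062 0.045]
top toggle_tip [152.8 217.4] 0.6 [0.536 0.251 0.1  ]
side cell_button [396.7 315.6] 0.77 [ 0.55  -0.239  0.024]
side cell_center [382. 315.] 0.65 [ 0.524 -0.227  0.024]
side cell_center [396.8 314.1] 0.32 [ 0.552 -0.236  0.024]
side holder_lip [347.9 209.1] 0.61 [0.59  0.065 0.045]
side toggle_tip [350.  271.3] 0.39 [ 0.485 -0.158  0.1  ]
top cell_button [419.4 221.5] 0.56 [ 0.548 -0.24   0.024]
top cell_center [412.9 232.8] 0.67 [ 0.526 -0.228  0.024]
top holder_lip [260.8 198.9] 0.65 [0.583 0.063 0.045]
top holder_lip [154.6 219.6] 0.18 [0.54  0.263 0.045]
top toggle_tip [154.9 218.6] 0.58 [0.534 0.247 0.1  ]
side cell_button [395.9 316.6] 0.81 [ 0.547 -0.241  0.024]
side cell_center [381.4 315.8] 0.59 [ 0.522 -0.228  0.024]
side holder_lip [352.8 211. ] 0.62 [0.597 0.054 0.045]
top cell_button [420.7 220.9] 0.87 [ 0.549 -0.243  0.024]
top cell_button [263.2 1
[... 2214 characters left out ...]
1  71  73  70  70  72  69  70  70  71   8   7   9]
 [  0  72  71  72  71  70  72  71  71  71  71  66   9   6]
 [  1  71  71  72  72  73  69  72  70  73  71  65  48   8]
 [ -3  72  70  70  71  72  73  77  74  74  73  66  51   7]
 [ -2  -3  70  71  69  72  75  79  77  74  71  70  53   7]
 [ -1  -1  71  70  71 101 101  87  77  74  71  69  53   7]
 [ -1   0  71  73  69  99 100  76  74  74  72  67  54   6]
 [ -2  -1  71  70  71  72  70  72  71  69  72  70  54   7]
 [ -3   0  73  73  73  72  71  70  73  72  71  73  57  41]
 [ -3   0  72  71  72  72  72  71  73  71  70  70  53  43]
 [ -1   0  71  71  71  70  69  70  72  71  71  72   9   7]
 [  1   0  68  70  68  66  51  39  24   9   6   5   9   8]]
```

The crop shows the black-jacketed cell with steel ends. Both cameras put the button at its +x end, about top (420,221) and side (396,316). The holder's high contact wall with its lip is at +x, top of its crop, and the spring is at -x. The toggle leans to -x. Now I fly over the cell.

Emit:
carry_out:
  motion:
    - [0.75,[1.58,-3.67,0],0.037]
    - [0.75,[1.58,-3.67,0],0]
    - [0.75,[1.58,-3.67,0],0]
    - [0.75,[1.58,-3.67,0],0]
    - [0.75,[1.58,-3.67,0],0]
  grip_force: 8

```text
time_s: 2.92
ee_pos: [0.2746, 0.3557, 0.2497]
orientation: [[0.304, 0.0, -0.953], [0.953, 0.0, 0.304], [0.0, -1.0, -0.0]]
ft_force: [0.2, -0.5, 0.5]
width: 0.0662
```

Emit:
carry_out:
  motion:
    - [0.75,[1.58,-3.67,0],0]
    - [0.75,[1.58,-3.67,0],0]
    - [0.75,[1.58,-3.67,0],0]
    - [0.75,[1.58,-3.67,0],0]
    - [0.75,[1.58,-3.67,0],0]

```text
time_s: 3.33
ee_pos: [0.3538, 0.1721, 0.2501]
orientation: [[0.305, 0.001, -0.953], [0.953, 0.0, 0.305], [0.001, -1.0, -0.001]]
ft_force: [0.7, 0.3, -0.0]
width: 0.0663
```

Emit:
carry_out:
  motion:
    - [0.75,[1.58,-3.67,0],0]
    - [0.75,[1.58,-3.67,0],0]
    - [0.75,[1.58,-3.67,0],0]
    - [0.75,[1.58,-3.67,0],0]
    - [0.75,[1.58,-3.67,0],0]

```text
time_s: 3.75
ee_pos: [0.4328, -0.0118, 0.2501]
orientation: [[0.305, 0.001, -0.952], [0.952, -0.0, 0.305], [0.0, -1.0, -0.001]]
ft_force: [1.1, 0.3, 0.5]
width: 0.0659
```

Emit:
carry_out:
  motion:
    - [0.75,[1.58,-3.67,0],0]
    - [0.75,[1.58,-3.67,0],0]
    - [0.75,[1.58,-3.67,0],0]
    - [0.75,[1.58,-3.67,0],0]
    - [0.75,[1.58,-3.67,0],0]

```text
time_s: 4.17
ee_pos: [0.5118, -0.1954, 0.2497]
orientation: [[0.305, 0.0, -0.952], [0.952, -0.0, 0.305], [0.0, -1.0, -0.0]]
ft_force: [0.4, -0.3, 0.1]
width: 0.066
```

Emit:
carry_out:
  motion:
    - [0.75,[1.66,-3.7,0],0]
    - [0.75,[0,0,-4],0]
    - [0.75,[0,0,-3],0]
    - [0.75,[0,0,0],0]
    - [0.75,[0,0,0],0]

```text
time_s: 4.58
ee_pos: [0.5269, -0.2295, 0.1782]
orientation: [[0.305, -0.004, -0.952], [0.952, 0.003, 0.305], [0.001, -1.0, 0.004]]
ft_force: [0.1, 0.0, 0.9]
width: 0.0665
```

Emit:
carry_out:
  motion:
    - [0.75,[0.1,0,-4],0]
    - [0.75,[0,0,-4],0]
    - [0.75,[0,0,-3],0]
    - [0.75,[0,0,-2.2],0]
    - [0.75,[0,0,-2],0]

```text
time_s: 5.0
ee_pos: [0.5303, -0.2304, 0.0288]
orientation: [[0.304, 0.002, -0.953], [0.953, -0.001, 0.304], [-0.001, -1.0, -0.002]]
ft_force: [0.2, 0.4, -0.4]
width: 0.0659
```

Emit:
carry_out:
  motion:
    - [0.75,[0,0,0],0]
    - [0.3,[0,0,0],0]
    - [0.3,[0,0,0],0]
    - [0.3,[0,0,0],0]
    - [0.3,[0,0,0],0]

```text
time_s: 5.42
ee_pos: [0.5304, -0.231, 0.0299]
orientation: [[0.305, 0.003, -0.952], [0.952, -0.002, 0.305], [-0.001, -1.0, -0.004]]
ft_force: [0.3, 0.4, 0.2]
width: 0.0415
```

Emit:
carry_out:
  motion:
    - [0.3,[0,0,0],0]
    - [0.3,[0,0,0],0]
    - [0.3,[0,0,0],0]

```text
time_s: 5.67
ee_pos: [0.5298, -0.2307, 0.0289]
orientation: [[0.305, 0.002, -0.952], [0.952, -0.001, 0.305], [-0.0, -1.0, -0.002]]
ft_force: [-0.6, 1.4, 7.3]
width: 0.0324
```

Emit:
carry_out:
  motion:
    - [0.3,[0,0,0],0]
    - [0.3,[0,0,0],0]
    - [0.3,[0,0,0.5],0]
    - [0.3,[0,0,1],0]

```text
time_s: 6.0
ee_pos: [0.528, -0.2295, 0.0419]
orientation: [[0.305, -0.002, -0.952], [0.952, 0.002, 0.305], [0.001, -1.0, 0.003]]
ft_force: [-0.7, 0.5, -1.5]
width: 0.0326
```

Emit:
carry_out:
  motion:
    - [0.3,[0,0,2],0]
    - [0.3,[0,0,3],0]
    - [0.3,[0,0,3],0]
    - [0.3,[0,0,0],0]
    - [0.3,[0,0,0],0]

```text
time_s: 6.42
ee_pos: [0.5303, -0.2311, 0.1253]
orientation: [[0.305, 0.004, -0.952], [0.952, -0.003, 0.305], [-0.001, -1.0, -0.005]]
ft_force: [-0.4, 0.2, -1.5]
width: 0.0323
```

```bash
python3 - <<'E'
from h import *
out=[]
o=manip.observe(); print(o["ee_pos"],o["ft_force"],o["width"])
for c in("top","side"):
    im,d=manip.capture(c); cv2.imwrite(f"pics/{c}1.png",im)
    u,v=proj(c,o["ee_pos"]).astype(int); r=40; print(c,u,v)
    out.append(cv2.resize(im[max(v-r,0):v+r,u-r:u+r],(400,400),interpolation=cv2.INTER_CUBIC))
cv2.imwrite("pics/c1.png",np.hstack(out))
E
```

```text
[ 0.53026177 -0.23108893  0.12534829] [-0.41384607  0.20809509 -1.52808421] 0.03234209022540833
top 423 222
side 390 282
```

View pics/c1.png

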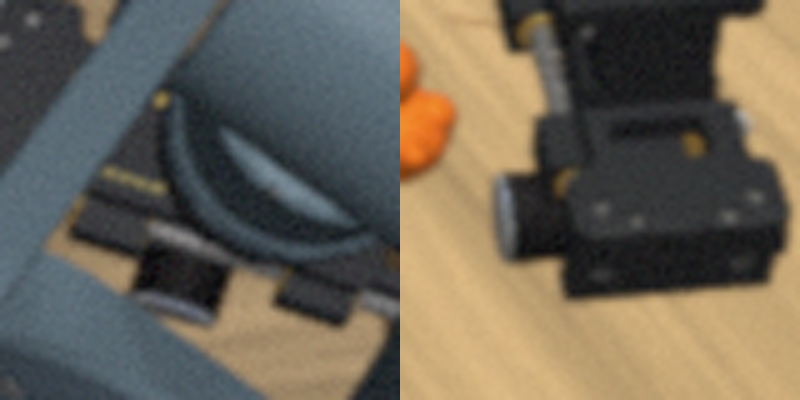

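The cell is held square and level, flat end at -x. Before choosing the approach height and offset I measure where the pads sit along the cell.

```bash
python3 - <<'E'
from h import *
o=manip.observe(); T=o["ee_pos"]; ax=np.array([.952,-.305,0])
for c,px in(("side",[372,285.4]),("top",[418,243])):
    p=atz(c,px,T[2]-.0045); print(c,p,"flat s from TCP",(p-T)@ax, "perp",np.cross(ax,p-T)[2])
for c in("top","side"):
    im,d=manip.capture(c); 
    P=cloud(c,d); Q=P[(np.hypot(P[...,0]-T[0],P[...,1]-T[1])<.06)]
    s=(Q-T)@ax; w=np.cross(ax,Q-T)[:,2]; m=(s<-.011)&(abs(w)<.02)&(abs(Q[:,2]-T[2])<.03)
    print(c,m.sum(),"s pct",np.percentile(s[m],[1,3,5,10])*1000,"zmax",np.percentile(Q[m,2],[50,90,97]),"w",np.percentile(w[m],[3,97]))
print(T,o["ft_force"])
E
```

```text
side [ 0.49927455 -0.2189712   0.11769904] flat s from TCP -0.03104696443577975 perp 0.0014413757488720789
top [ 0.49555447 -0.22324271  0.11769904] flat s from TCP -0.033285673687719376 perp -0.003759721660356737
top 243 s pct [-38.96133837 -38.75715874 -38.68228755 -38.46850031] zmax [0.13021963 0.13450077 0.13664808] w [-0.01560083  0.01469065]
side 216 s pct [-37.32610117 -37.19932697 -37.11578661 -36.88281944] zmax [0.12796699 0.13440794 0.1357316 ] w [-0.01677011  0.00982221]
[ 0.5284112  -0.22982     0.12219904] [ 0.33054228  0.23948058 -1.09300763]
```

Emit:
carry_out:
  motion:
    - [0.3,[0.59,3.63,0],0.092]
    - [0.3,[0.59,3.63,0],0.092]
    - [0.3,[0.59,3.63,0],0.093]
    - [0.3,[0.59,3.63,0],0]
    - [0.3,[0.59,3.63,0],0]
  grip_force: 8

```text
time_s: 7.03
ee_pos: [0.5575, -0.0469, 0.1212]
orientation: [[0.033, -0.003, -0.999], [0.999, 0.001, 0.033], [0.001, -1.0, 0.003]]
ft_force: [0.5, 0.3, -1.1]
width: 0.0328
```

Emit:
carry_out:
  motion:
    - [0.3,[0.59,3.63,0],0]
    - [0.3,[0.59,3.63,0],0]
    - [0.3,[0.57,3.64,0],0]
    - [0.3,[0,0,0],0]
    - [0.3,[0,0,-2],0]

```text
time_s: 7.45
ee_pos: [0.578, 0.0625, 0.1047]
orientation: [[0.028, 0.005, -1.0], [1.0, -0.0, 0.028], [-0.0, -1.0, -0.005]]
ft_force: [2.0, -0.8, -0.9]
width: 0.0329
```

Emit:
carry_out:
  motion:
    - [0.3,[0,0,-2],0]
    - [0.3,[0,0,-0.6],0]
    - [0.3,[0,0,0],0]
    - [0.3,[0,0,0],0]

```text
time_s: 7.78
ee_pos: [0.5755, 0.0599, 0.0761]
orientation: [[0.033, -0.002, -0.999], [0.999, 0.0, 0.033], [0.0, -1.0, 0.002]]
ft_force: [-0.6, 0.4, -1.0]
width: 0.0325
```

Emit:
carry_out:
  motion:
    - [0.3,[0,0,-0.4],0]
    - [0.3,[0,0,-0.3],0]
    - [0.3,[0,0,0],0]
    - [0.3,[0,0,0],0]
  grip_force: 6

```text
time_s: 8.12
ee_pos: [0.5762, 0.0601, 0.07]
orientation: [[0.033, 0.0, -0.999], [0.999, -0.0, 0.033], [-0.0, -1.0, -0.0]]
ft_force: [-0.5, 0.5, -0.6]
width: 0.0329
```

Emit:
carry_out:
  motion:
    - [0.3,[0,0,-0.1],0]
    - [0.3,[0,0,0],0]
    - [0.3,[0,0,0],0]

```text
time_s: 8.37
ee_pos: [0.5761, 0.0603, 0.0689]
orientation: [[0.033, 0.0, -0.999], [0.999, -0.0, 0.033], [-0.0, -1.0, -0.0]]
ft_force: [-0.2, 0.4, -0.9]
width: 0.0326
```

Emit:
carry_out:
  motion:
    - [0.3,[0,0,-0.1],0]
    - [0.3,[0,0,0],0]
    - [0.3,[0,0,0],0]

```text
time_s: 8.62
ee_pos: [0.5762, 0.0603, 0.0679]
orientation: [[0.033, 0.0, -0.999], [0.999, -0.0, 0.033], [-0.0, -1.0, -0.0]]
ft_force: [-0.4, 0.1, 0.9]
width: 0.0328
```

Emit:
carry_out:
  motion:
    - [0.3,[0,0,-0.1],0]
    - [0.3,[0,0,0],0]
    - [0.3,[0,0,0],0]

```text
time_s: 8.87
ee_pos: [0.5761, 0.0603, 0.0667]
orientation: [[0.033, 0.0, -0.999], [0.999, -0.0, 0.033], [-0.0, -1.0, -0.0]]
ft_force: [-0.2, 0.1, 0.3]
width: 0.0324
```

Emit:
carry_out:
  motion:
    - [0.3,[0,0,-0.1],0]
    - [0.3,[0,0,-0.1],0]
    - [0.3,[0,0,-0.05],0]
    - [0.3,[0,0,0],0]
    - [0.3,[0,0,0],0]

```text
time_s: 9.28
ee_pos: [0.5759, 0.0603, 0.064]
orientation: [[0.033, -0.0, -0.999], [0.999, 0.0, 0.033], [0.0, -1.0, 0.0]]
ft_force: [-1.6, -0.3, 0.6]
width: 0.0328
```

```bash
cat > look.py <<'E'
from h import *
import sys
o=manip.observe(); T=o["ee_pos"]; print(T.round(4),o["ft_force"].round(1)); ax=np.array([.9994,-.033,0])
out=[]
for c in("top","side"):
    im,d=manip.capture(c); P=cloud(c,d)
    if c=="side": d2=np.median([d]+[manip.capture(c)[1] for _ in range(3)],0); P=cloud(c,d2)
    Q=P[(np.hypot(P[...,0]-T[0],P[...,1]-T[1])<.06)]
    s=(Q-T)@ax*1000; w=np.cross(ax,Q-T)[:,2]*1000; z=Q[:,2]*1000-8
    for lo in range(-46,-8,4):
        m=(s>lo)&(s<lo+4)&(abs(w)<5)&(z>8)&(z<80)
        if m.sum()>2: print(c,lo+2,m.sum(),np.percentile(z[m],[10,50,90]).round(1))
    u,v=proj(c,T).astype(int); r=30 if c=="side" else 40; out.append(cv2.resize(im[v-r:v+r,u-r:u+r],(400,400),interpolation=cv2.INTER_CUBIC))
cv2.imwrite(f"pics/{sys.argv[1]}.png",np.hstack(out))
E
python3 look.py c2
```

```text
[0.5759 0.0603 0.064 ] [-1.6 -0.3  0.6]
side -44 3 [30.1 30.8 32.1]
side -40 5 [29.7 30.8 59.8]
side -36 13 [29.2 48.2 62.9]
side -32 10 [26.5 32.3 63.6]
side -28 6 [41.3 63.5 64.3]
side -24 6 [63.4 65.  65.6]
side -20 5 [64.8 65.5 66. ]
side -16 5 [65.9 66.8 67.2]
side -12 5 [65.6 66.8 67.6]
side -8 5 [67.5 68.5 70.2]
```

View pics/c2.png

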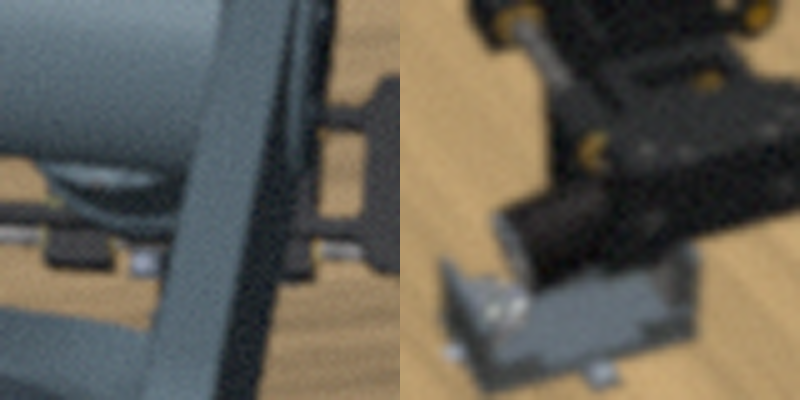

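Both views show the held cell tilting as planned: flat end down over the spring in the side crop, button end up on the lip. The slope is about 12–14°. A little more tilt.

Emit:
carry_out:
  motion:
    - [0.3,[0,0,-0.1],0]
    - [0.3,[0,0,-0.05],0]
    - [0.3,[0,0,0],0]
    - [0.3,[0,0,0],0]

```text
time_s: 9.87
ee_pos: [0.5761, 0.0603, 0.0628]
orientation: [[0.033, 0.0, -0.999], [0.999, -0.0, 0.033], [-0.0, -1.0, -0.0]]
ft_force: [-0.6, 0.2, 1.9]
width: 0.0326
```

```bash
python3 look.py c3 | grep -v top
```

```text
[0.5761 0.0603 0.0628] [-0.6  0.2  1.9]
side -44 3 [31.3 32.5 32.8]
side -40 6 [11.8 44.5 58.7]
side -36 13 [29.7 47.8 59.5]
side -32 11 [27.4 57.1 59.9]
side -28 5 [60.6 61.4 62.9]
side -24 5 [61.4 62.1 62.9]
side -20 5 [63.  64.1 64.6]
side -16 6 [62.9 64.1 65.9]
side -12 6 [64.8 65.6 66.2]
side -8 5 [65.4 66.9 68. ]
```

Emit:
carry_out:
  motion:
    - [0.3,[0,0,0],0]
    - [0.3,[-0.15,0.005,0],0]
    - [0.3,[-0.15,0.005,0],0]
    - [0.3,[0,0,0],0]
    - [0.3,[0,0,0],0]
  grip_force: 13

```text
time_s: 10.53
ee_pos: [0.5733, 0.0603, 0.0628]
orientation: [[0.033, 0.001, -0.999], [0.999, -0.0, 0.033], [-0.0, -1.0, -0.001]]
ft_force: [2.3, -0.7, -0.4]
width: 0.0328
```

Emit:
carry_out:
  motion:
    - [0.3,[-0.1,0.003,0],0]
    - [0.3,[-0.1,0.003,0],0]
    - [0.3,[0,0,0],0]
    - [0.3,[0,0,0],0]

```text
time_s: 10.87
ee_pos: [0.5714, 0.0604, 0.0629]
orientation: [[0.033, 0.001, -0.999], [0.999, -0.0, 0.033], [-0.0, -1.0, -0.001]]
ft_force: [4.2, 0.4, 0.2]
width: 0.0327
```

Emit:
carry_out:
  motion:
    - [0.3,[-0.1,0.003,0],0]
    - [0.3,[0,0,0],0]
    - [0.3,[0,0,0],0]

```text
time_s: 11.12
ee_pos: [0.5704, 0.0604, 0.063]
orientation: [[0.033, 0.001, -0.999], [0.999, -0.0, 0.033], [-0.0, -1.0, -0.001]]
ft_force: [4.0, -0.3, 0.6]
width: 0.0324
```

Emit:
carry_out:
  motion:
    - [0.3,[-0.1,0.003,0],0]
    - [0.3,[-0.1,0.003,0],0]
    - [0.3,[0,0,0],0]
    - [0.3,[0,0,0],0]

```text
time_s: 11.45
ee_pos: [0.5687, 0.0605, 0.0632]
orientation: [[0.033, 0.002, -0.999], [0.999, -0.0, 0.033], [-0.0, -1.0, -0.002]]
ft_force: [5.8, 0.0, 1.3]
width: 0.0326
```

Emit:
carry_out:
  motion:
    - [0.3,[-0.1,0.003,0],0]
    - [0.3,[-0.05,0.002,0],0]
    - [0.3,[0,0,0],0]
    - [0.3,[0,0,0],0]

```text
time_s: 11.78
ee_pos: [0.5676, 0.0605, 0.0634]
orientation: [[0.033, 0.003, -0.999], [0.999, -0.0, 0.033], [-0.0, -1.0, -0.003]]
ft_force: [6.1, -0.2, 1.5]
width: 0.0323
```

```bash
python3 look.py c4 | grep -v top
```

```text
[0.5676 0.0605 0.0634] [ 6.1 -0.2  1.5]
side -44 20 [10.7 23.1 32.3]
side -40 10 [31.7 42.4 57.5]
side -36 12 [29.2 40.6 59.2]
side -32 11 [28.6 59.4 61.1]
side -28 6 [60.1 61.1 61.3]
side -24 7 [62.2 63.  64.4]
side -20 4 [62.8 64.3 65.2]
side -16 6 [63.6 64.9 65.1]
side -12 6 [64.5 65.6 66.8]
side -8 7 [66.6 67.5 69.1]
```

View pics/c4.png

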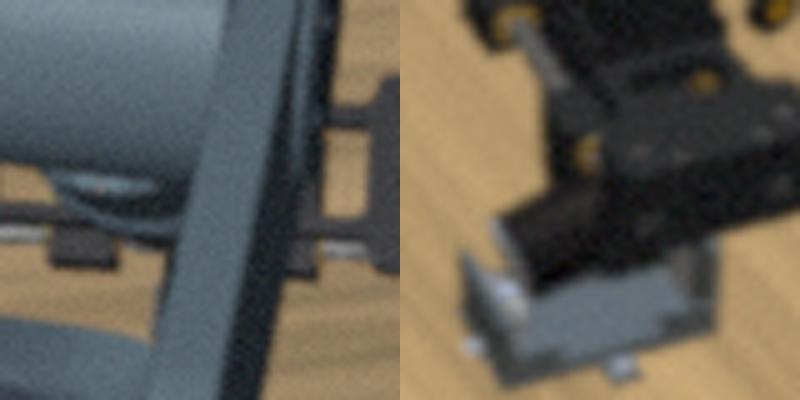

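Emit:
carry_out:
  motion:
    - [0.3,[-0.1,0.003,0],0]
    - [0.3,[-0.1,0.003,0],0]
    - [0.3,[-0.05,0.002,0],0]
    - [0.3,[0,0,0],0]
    - [0.3,[0,0,0],0]
  grip_force: 15

```text
time_s: 12.45
ee_pos: [0.5658, 0.0605, 0.0638]
orientation: [[0.033, 0.004, -0.999], [0.999, -0.0, 0.033], [-0.0, -1.0, -0.004]]
ft_force: [7.3, 0.4, 2.9]
width: 0.0324
```

Emit:
carry_out:
  motion:
    - [0.3,[0,0,-0.1],0]
    - [0.3,[0,0,-0.1],0]
    - [0.3,[0,0,0],0]
    - [0.3,[0,0,0],0]

```text
time_s: 12.78
ee_pos: [0.5662, 0.0604, 0.0622]
orientation: [[0.033, 0.005, -0.999], [0.999, -0.0, 0.033], [-0.0, -1.0, -0.005]]
ft_force: [6.9, -0.6, 3.8]
width: 0.033
```

Emit:
carry_out:
  motion:
    - [0.3,[-0.1,0.003,0],0]
    - [0.3,[-0.05,0.002,0],0]
    - [0.3,[0,0,0],0]
    - [0.3,[0,0,0],0]
  grip_force: 18

```text
time_s: 13.12
ee_pos: [0.565, 0.0604, 0.0623]
orientation: [[0.033, 0.006, -0.999], [0.999, -0.0, 0.033], [-0.0, -1.0, -0.006]]
ft_force: [9.0, 0.3, 3.3]
width: 0.0324
```

```bash
python3 look.py c5 | grep -v top; python3 -c "
from h import *
print(manip.observe()['wrist_torque'])"
```

```text
[0.565  0.0604 0.0623] [9.  0.3 3.3]
side -44 3 [ 9.2 12.7 21.7]
side -40 17 [15.7 31.3 54.4]
side -36 13 [31.5 46.3 57.3]
side -32 11 [29.  56.3 58.2]
side -28 8 [21.4 58.9 60.3]
side -24 6 [59.6 60.6 62.8]
side -20 7 [61.3 61.9 63.8]
side -16 6 [62.5 63.9 64.5]
side -12 5 [64.4 65.3 65.6]
side -8 5 [65.1 65.9 66.6]
[ 7.12509457e-04 -1.38055655e+00  1.15983632e-02]
```

Emit:
carry_out:
  motion:
    - [0.3,[0.03,-0.001,-0.1],0]
    - [0.3,[0.03,-0.001,-0.1],0]
    - [0.3,[0.03,-0.001,-0.1],0]
    - [0.3,[0,0,0],0]
    - [0.3,[0,0,0],0]

```text
time_s: 13.78
ee_pos: [0.5662, 0.0603, 0.0595]
orientation: [[0.033, 0.006, -0.999], [0.999, -0.001, 0.033], [-0.0, -1.0, -0.006]]
ft_force: [7.5, 0.4, 3.8]
width: 0.0324
```

Emit:
carry_out:
  motion:
    - [0.3,[0.03,-0.001,-0.1],0]
    - [0.3,[0.03,-0.001,-0.1],0]
    - [0.3,[0,0,0],0]
    - [0.3,[0,0,0],0]

```text
time_s: 14.12
ee_pos: [0.5668, 0.0603, 0.0575]
orientation: [[0.033, 0.006, -0.999], [0.999, -0.001, 0.033], [-0.0, -1.0, -0.006]]
ft_force: [8.5, -0.1, 4.0]
width: 0.0321
```

Emit:
carry_out:
  motion:
    - [0.3,[0.02,-0.001,-0.1],0]
    - [0.3,[0.03,-0.001,-0.1],0]
    - [0.3,[0,0,0],0]
    - [0.3,[0,0,0],0]

```text
time_s: 14.45
ee_pos: [0.5673, 0.0603, 0.0556]
orientation: [[0.033, 0.006, -0.999], [0.999, -0.001, 0.033], [-0.0, -1.0, -0.006]]
ft_force: [8.1, -0.5, 4.9]
width: 0.0324
```

```bash
python3 look.py c6 | grep -v top
```

```text
[0.5673 0.0603 0.0556] [ 8.1 -0.5  4.9]
side -44 17 [11.3 20.4 31. ]
side -40 9 [30.2 32.2 49.4]
side -36 12 [29.7 44.7 51.6]
side -32 8 [29.8 51.5 52.4]
side -28 8 [52.7 54.1 54.7]
side -24 5 [54.6 54.9 55.5]
side -20 8 [53.7 55.5 57.3]
side -16 4 [56.1 56.5 57.9]
side -12 4 [58.3 58.7 59. ]
side -8 6 [58.9 60.4 61.7]
```

View pics/c6.png

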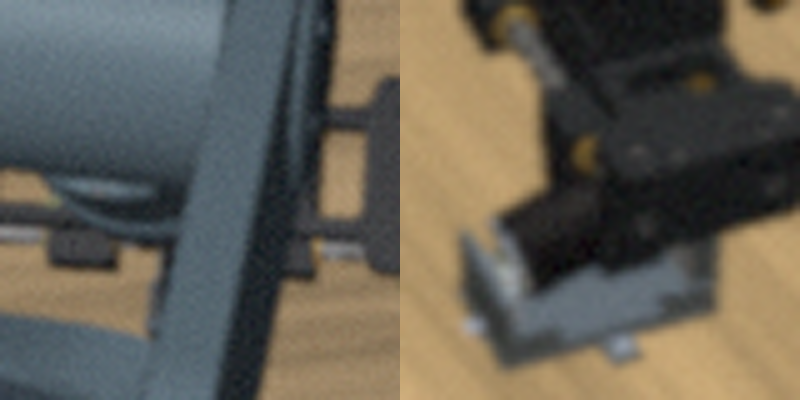

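Emit:
carry_out:
  motion:
    - [0.3,[0.02,0,-0.1],0]
    - [0.3,[0.02,0,-0.1],0]
    - [0.3,[0,0,0],0]
    - [0.3,[0,0,0],0]

```text
time_s: 15.03
ee_pos: [0.5678, 0.0603, 0.0536]
orientation: [[0.033, 0.006, -0.999], [0.999, -0.001, 0.033], [-0.0, -1.0, -0.006]]
ft_force: [7.8, -1.3, 3.6]
width: 0.0325
```

Emit:
carry_out:
  motion:
    - [0.3,[0.02,0,-0.1],0]
    - [0.3,[0.02,0,-0.1],0]
    - [0.3,[0,0,0],0]
    - [0.3,[0,0,0],0]

```text
time_s: 15.37
ee_pos: [0.5682, 0.0603, 0.0516]
orientation: [[0.033, 0.006, -0.999], [0.999, -0.001, 0.033], [-0.0, -1.0, -0.006]]
ft_force: [7.6, -0.0, 4.8]
width: 0.0322
```

Emit:
carry_out:
  motion:
    - [0.3,[-0.05,0.001,-0.1],0]
    - [0.3,[-0.05,0.001,-0.1],0]
    - [0.3,[0,0,0],0]
    - [0.3,[0,0,0],0]

```text
time_s: 15.7
ee_pos: [0.5676, 0.0602, 0.0498]
orientation: [[0.033, 0.007, -0.999], [0.999, -0.001, 0.033], [-0.0, -1.0, -0.007]]
ft_force: [9.8, 0.3, 4.6]
width: 0.0325
```

Emit:
carry_out:
  motion:
    - [0.3,[0,0,-0.1],0]
    - [0.3,[0,0,-0.1],0]
    - [0.3,[0,0,0],0]
    - [0.3,[0,0,0],0]

```text
time_s: 16.03
ee_pos: [0.5676, 0.0602, 0.0478]
orientation: [[0.033, 0.007, -0.999], [0.999, -0.001, 0.033], [-0.0, -1.0, -0.007]]
ft_force: [9.5, 0.3, 4.1]
width: 0.0325
```

```bash
python3 look.py c7 | grep -v top
```

```text
[0.5676 0.0602 0.0478] [9.5 0.3 4.1]
side -44 19 [10.7 23.4 32. ]
side -40 7 [31.8 32.6 41.9]
side -36 12 [29.1 43.7 45.2]
side -32 4 [44.7 45.3 46.9]
side -28 6 [45.9 46.4 47.8]
side -24 4 [47.2 47.7 48.2]
side -20 7 [46.8 49.4 50.8]
side -16 5 [48.9 49.9 50.6]
side -12 4 [50.4 50.9 51.5]
side -8 5 [50.1 51.1 53.6]
```

Emit:
carry_out:
  motion:
    - [0.3,[0,0,-0.1],0]
    - [0.3,[0,0,-0.1],0]
    - [0.3,[0,0,0],0]
    - [0.3,[0,0,0],0]

```text
time_s: 16.62
ee_pos: [0.5676, 0.0602, 0.0457]
orientation: [[0.033, 0.007, -0.999], [0.999, -0.001, 0.033], [-0.0, -1.0, -0.007]]
ft_force: [9.1, -0.8, 3.5]
width: 0.0326
```

Emit:
carry_out:
  motion:
    - [0.3,[0,0,-0.1],0]
    - [0.3,[0,0,-0.1],0]
    - [0.3,[0,0,0],0]
    - [0.3,[0,0,0],0]

```text
time_s: 16.95
ee_pos: [0.5675, 0.0602, 0.0436]
orientation: [[0.033, 0.007, -0.999], [0.999, -0.001, 0.033], [-0.0, -1.0, -0.007]]
ft_force: [10.0, -0.9, 3.6]
width: 0.0323
```

```bash
python3 look.py c8 | grep -v top
```

```text
[0.5675 0.0602 0.0436] [10.  -0.9  3.6]
side -44 17 [11.  19.3 30.7]
side -40 7 [30.6 31.9 33.1]
side -36 11 [31.2 38.6 43.5]
side -32 6 [42.3 43.3 45. ]
side -28 4 [44.3 44.8 45.6]
side -24 4 [44.9 45.  45.1]
side -20 7 [44.1 45.5 46.6]
side -16 5 [45.8 46.9 48. ]
side -12 4 [47.1 47.9 48.6]
side -8 3 [47.2 47.4 47.5]
```

Emit:
carry_out:
  motion:
    - [0.3,[0,0,-0.1],0]
    - [0.3,[0.02,0,-0.1],0]
    - [0.3,[0,0,0],0]
    - [0.3,[0,0,0],0]

```text
time_s: 17.53
ee_pos: [0.5675, 0.0602, 0.0415]
orientation: [[0.033, 0.006, -0.999], [0.999, -0.001, 0.033], [-0.0, -1.0, -0.006]]
ft_force: [8.4, -0.8, 2.7]
width: 0.0323
```

Emit:
carry_out:
  motion:
    - [0.3,[0.02,0,-0.1],0]
    - [0.3,[0.02,0,-0.1],0]
    - [0.3,[0,0,0],0]
    - [0.3,[0,0,0],0]

```text
time_s: 17.87
ee_pos: [0.5677, 0.0603, 0.0393]
orientation: [[0.033, 0.006, -0.999], [0.999, -0.001, 0.033], [-0.0, -1.0, -0.006]]
ft_force: [8.4, -0.7, 1.7]
width: 0.0323
```

```bash
python3 look.py c9 | grep -v top
```

```text
[0.5677 0.0603 0.0393] [ 8.4 -0.7  1.7]
side -44 18 [10.5 22.2 30.5]
side -40 6 [30.5 31.9 33.6]
side -36 12 [28.2 31.3 40.9]
side -32 6 [41.1 42.1 42.7]
side -28 5 [42.2 42.4 43.3]
side -24 5 [42.1 42.2 44. ]
side -20 6 [42.1 42.9 43.9]
side -16 6 [42.3 43.3 45.1]
side -12 4 [43.3 43.6 44.2]
```

Emit:
carry_out:
  motion:
    - [0.3,[-0.05,0.001,-0.1],0]
    - [0.3,[0,0,-0.1],0]
    - [0.3,[0,0,0],0]
    - [0.3,[0,0,0],0]

```text
time_s: 18.45
ee_pos: [0.5671, 0.0603, 0.0372]
orientation: [[0.033, 0.006, -0.999], [0.999, -0.001, 0.033], [-0.0, -1.0, -0.006]]
ft_force: [9.4, -0.3, 3.2]
width: 0.0322
```

Emit:
carry_out:
  motion:
    - [0.3,[0,0,-0.1],0]
    - [0.3,[0,0,-0.1],0]
    - [0.3,[0,0,0],0]
    - [0.3,[0,0,0],0]

```text
time_s: 18.78
ee_pos: [0.567, 0.0603, 0.0351]
orientation: [[0.033, 0.006, -0.999], [0.999, -0.001, 0.033], [-0.0, -1.0, -0.006]]
ft_force: [9.2, -0.4, 1.5]
width: 0.0323
```

Emit:
carry_out:
  motion:
    - [0.3,[0,0,-0.1],0]
    - [0.3,[0,0,-0.1],0]
    - [0.3,[0,0,0],0]
    - [0.3,[0,0,0],0]

```text
time_s: 19.12
ee_pos: [0.5669, 0.0603, 0.033]
orientation: [[0.033, 0.005, -0.999], [0.999, -0.001, 0.033], [-0.0, -1.0, -0.005]]
ft_force: [9.2, -0.1, 1.2]
width: 0.0322
```

```bash
python3 look.py c10 | grep -v top
```

```text
[0.5669 0.0603 0.033 ] [ 9.2 -0.1  1.2]
side -44 16 [12.  22.3 31.6]
side -40 5 [31.8 33.6 34.1]
side -36 3 [30.1 30.2 30.5]
side -32 12 [30.6 36.2 38.8]
side -28 6 [37.  37.6 39.3]
side -24 5 [37.8 38.6 38.8]
side -20 6 [38.  38.5 39.5]
side -16 5 [36.8 40.6 40.8]
side -12 3 [38.4 38.7 38.8]
```

Emit:
carry_out:
  motion:
    - [0.3,[0,0,-0.1],0]
    - [0.3,[0,0,-0.05],0]
    - [0.3,[0,0,0],0]
    - [0.3,[0,0,0],0]

```text
time_s: 19.7
ee_pos: [0.5669, 0.0603, 0.0316]
orientation: [[0.033, 0.005, -0.999], [0.999, -0.001, 0.033], [-0.0, -1.0, -0.005]]
ft_force: [8.9, -0.3, 1.4]
width: 0.0326
```

```bash
python3 look.py c11 | grep -v top
```

```text
[0.5669 0.0603 0.0316] [ 8.9 -0.3  1.4]
side -44 17 [10.4 20.9 31.2]
side -40 6 [31.5 32.2 33.4]
side -36 5 [27.5 29.2 30.9]
side -32 10 [28.9 34.8 37. ]
side -28 4 [36.6 37.1 37.6]
side -24 5 [36.1 37.1 38.3]
side -20 7 [36.  37.4 37.8]
side -16 7 [35.9 37.6 38. ]
side -12 3 [37.3 37.3 38.2]
side -8 3 [36.9 38.5 38.7]
```

View pics/c11.png

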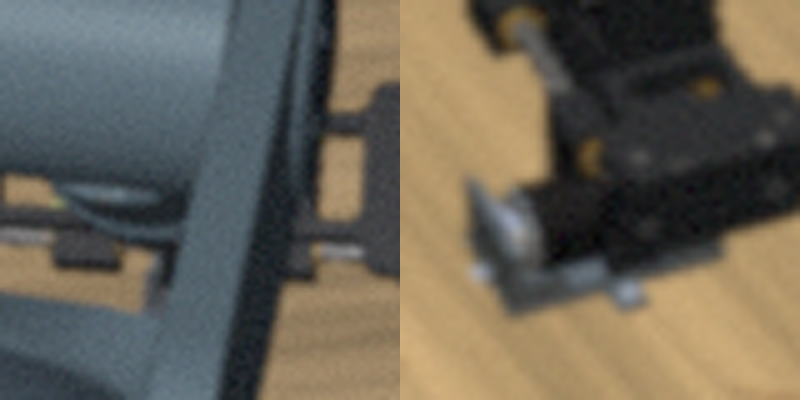

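The side crop shows the cell lying level in the holder with the spring pressed back. I follow it forward a little with the spring, then let go.

Emit:
carry_out:
  motion:
    - [0.3,[0.1,-0.003,0],0]
    - [0.3,[0.1,-0.003,0],0]
    - [0.3,[0.05,0,0],0]
    - [0.3,[0,0,0],0]
    - [0.3,[0,0,0],0]

```text
time_s: 20.37
ee_pos: [0.5688, 0.0603, 0.0312]
orientation: [[0.033, 0.004, -0.999], [0.999, -0.0, 0.033], [-0.0, -1.0, -0.004]]
ft_force: [7.5, -1.3, 1.5]
width: 0.0326
```

Emit:
carry_out:
  motion:
    - [0.6,[0,0,0],0]
    - [0.6,[0,0,0],0]
    - [0.6,[0,0,0],0]
    - [0.6,[0,0,0],0]
    - [0.6,[0,0,0],0]

```text
time_s: 20.78
ee_pos: [0.5661, 0.0607, 0.0297]
orientation: [[0.033, -0.002, -0.999], [0.999, 0.0, 0.033], [0.0, -1.0, 0.002]]
ft_force: [0.4, -0.4, -0.3]
width: 0.0527
```

Emit:
carry_out:
  motion:
    - [0.6,[0,0,1],0]
    - [0.6,[0,0,3],0]
    - [0.6,[0,0,4],0]
    - [0.6,[0,0,4],0]
    - [0.6,[-4,0,0],0]

```text
time_s: 21.2
ee_pos: [0.5379, 0.0592, 0.1614]
orientation: [[0.033, 0.022, -0.999], [0.999, -0.002, 0.033], [-0.002, -1.0, -0.022]]
ft_force: [0.5, -0.6, 1.9]
width: 0.0529
```

Emit:
carry_out:
  motion:
    - [0.6,[-4,0,1],0]
    - [0.6,[-4,0,1],0]
    - [0.6,[-4,0,1],0]
    - [0.6,[-4,0,1],0]
    - [0.6,[-3,0,0],0]

```text
time_s: 21.62
ee_pos: [0.3349, 0.0608, 0.1915]
orientation: [[0.032, 0.002, -0.999], [0.999, -0.0, 0.032], [-0.0, -1.0, -0.002]]
ft_force: [0.0, 0.1, 1.3]
width: 0.0528
```

```bash
python3 - <<'E'
from fit import *
def hc(x,y):
    h=hold(x,y); i=(abs(x-.0)<28.75)&(abs(y)<16.5)&(x<25.25); h[i]=19+np.sqrt(16.5**2-y[i]**2)
    s=(x>-41.75)&(x<-30.75)&(abs(y)<8.5); h[s]=19+np.sqrt(72.25-y[s]**2); return h
out=[]
for c in("top","side"):
    D=[]
    for k in range(3): im,d=manip.capture(c); D.append(d)
    P=cloud(c,np.median(D,0)); np.save(c+"P.npy",P); cv2.imwrite(f"pics/{c}2.png",im)
    print(c,fit(P,hc,[.567,.0605,-.03],.075))
    for q in("cell_center","cell_button"): print(c,q,[(np.round(r["pixel"],1).tolist(),round(r["score"],2),atz(c,r["pixel"],.027).round(4)) for r in manip.landmark_of(q,c) if 0.5<atz(c,r["pixel"],.027)[0]<.63 and 0<atz(c,r["pixel"],.027)[1]<.12])
    u,v=proj(c,[.567,.0605,.03]).astype(int); r=30; out.append(cv2.resize(im[v-r:v+r,u-r:u+r],(400,400),interpolation=cv2.INTER_CUBIC))
    o=np.array([.567,.0605]);ax=np.array([.9994,-.033])
    dd=P[...,:2]-o; s=dd@ax*1000; w=(ax[0]*dd[...,1]-ax[1]*dd[...,0])*1000
    for lo in range(-48,42,4):
        m=(s>lo)&(s<lo+4)&(abs(w)<4)
        if m.sum(): print(lo+2,np.round(np.median(P[m][:,2])*1000-8,1),end='; ')
    print()
cv2.imwrite("pics/c12.png",np.hstack(out)); print(manip.observe()["ft_force"],manip.observe()["time_s"])
E
```

```text
top (array([ 0.56625362,  0.06029543, -0.03899616]), np.float64(1.8284353733456982))
top cell_center [([262.2, 210.1], 0.95, array([0.5649, 0.0618, 0.027 ]))]
top cell_button [([266.8, 193.4], 0.61, array([0.5977, 0.0538, 0.027 ]))]
-46 22.3; -42 30.4; -38 28.1; -34 27.0; -30 33.6; -26 34.6; -22 35.1; -18 33.7; -14 34.6; -10 34.5; -6 35.3; -2 34.6; 2 34.4; 6 34.1; 10 34.3; 14 34.6; 18 34.4; 22 35.8; 26 38.2; 30 38.9; 34 38.5; 42 -0.4; 
side (array([ 0.56825672,  0.05926813, -0.04696953]), np.float64(3.1269731100357823))
side cell_center [([337.9, 217.9], 0.71, array([0.5641, 0.0642, 0.027 ]))]
side cell_button [([347.2, 215.6], 0.59, array([0.5877, 0.0626, 0.027 ]))]
-46 5.6; -42 22.8; -38 32.5; -34 29.6; -30 28.4; -26 35.6; -22 37.2; -18 37.5; -14 37.2; -10 37.3; -6 37.8; -2 37.1; 2 37.6; 6 36.8; 10 37.4; 14 36.0; 18 36.8; 22 37.5; 26 38.4; 30 40.6; 34 41.3; 38 41.2; 
[-0.32910536  0.66614436 -0.61087527] 22.1167
```

View pics/c12.png

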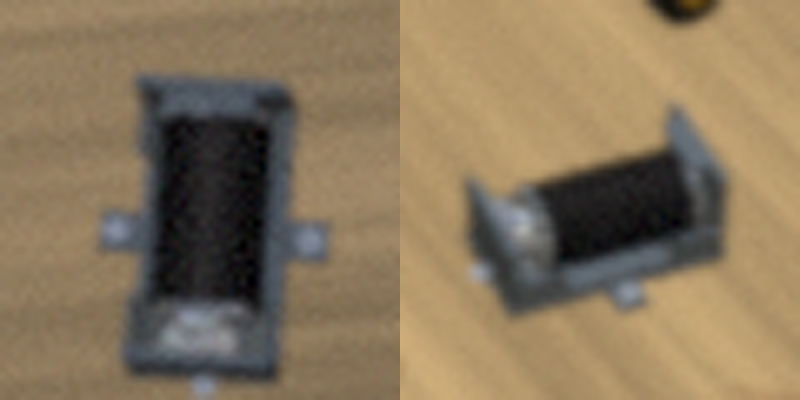

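The cell lies level under the lip in both crops, with the top profile flat all along, and the spring is extended against the flat end. Next I measure the toggle and check the spring gap.

```bash
python3 - <<'E'
from h import *
for c in("top","side"):
    D=[manip.capture(c)[1] for _ in range(3)]
    for q in ("toggle_tip",): print(c,[(np.round(r["pixel"],1).tolist(),round(r["score"],2),atz(c,r["pixel"],.0985).round(4)) for r in manip.landmark_of(q,c)])
    P=cloud(c,np.median(D,0))
    m=(np.hypot(P[...,0]-.54,P[...,1]-.249)<.035)
    for lo,hi in((.082,.09),(.09,.097),(.097,.108)):
        k=m&(P[...,2]>lo)&(P[...,2]<hi); print(c,lo,k.sum(),P[k].mean(0).round(4) if k.sum() else '')
    k=m&(P[...,2]>.068)&(P[...,2]<.078); print("plate/rim mean",P[k].mean(0).round(4))
    o=np.array([.567,.0605]);ax=np.array([.9994,-.033]);dd=P[...,:2]-o;s=dd@ax*1000;w=(ax[0]*dd[...,1]-ax[1]*dd[...,0])*1000
    k=(abs(w)<13)&(s>-50)&(s<-20); print(c,[(lo,round(float(np.median(P[k&(abs(w)>9.5)&(s>=lo)&(s<lo+2)][:,2])*1000-8),1)) for lo in range(-46,-22,2) if (k&(abs(w)>9.5)&(s>=lo)&(s<lo+2)).any()])
print(manip.observe()["ee_pos"])
E
```

```text
top [([152.5, 216.8], 0.54, array([0.5375, 0.252 , 0.0985]))]
top 0.082 2 [0.5392 0.2483 0.0857]
top 0.09 3 [0.5376 0.2493 0.0918]
top 0.097 12 [0.5337 0.2498 0.1003]
plate/rim mean [0.5395 0.2577 0.0714]
top [(-46, 28.2), (-44, 29.9), (-42, 25.8), (-40, 12.9), (-38, 13.1), (-36, 8.4), (-34, 3.6), (-32, 17.0), (-30, 29.7), (-28, 31.0), (-26, 29.3), (-24, 29.1)]
side [([358.8, 247.1], 0.46, array([ 0.5308, -0.1046,  0.0985]))]
side 0.082 4 [0.5403 0.2497 0.0854]
side 0.09 5 [0.5377 0.2484 0.0936]
side 0.097 7 [0.536  0.2495 0.1014]
plate/rim mean [0.5388 0.255  0.0735]
side [(-46, 4.6), (-44, 18.5), (-42, 31.5), (-40, 30.4), (-38, 25.5), (-30, 25.8), (-28, 32.3), (-26, 32.8), (-24, 32.3)]
[0.33693111 0.06063313 0.19014902]
```

Emit:
carry_out:
  motion:
    - [0,[2.47,2.71,0],0]
    - [0,[2.47,2.71,0],0]
    - [0,[2.47,2.71,0],0]
    - [0,[2.47,2.71,0],0]
    - [0,[2.47,2.71,0],0]

```text
time_s: 22.93
ee_pos: [0.4614, 0.1977, 0.19]
orientation: [[0.033, 0.0, -0.999], [0.999, -0.0, 0.033], [-0.0, -1.0, -0.0]]
ft_force: [-0.1, -0.4, 0.3]
width: 0.0216
```

Emit:
carry_out:
  motion:
    - [0,[2.47,2.71,0],0]
    - [0,[2.47,2.71,0],0]
    - [0,[0,0,0],0]
    - [0,[0,0,-4],0]
    - [0,[0,0,-2],0]

```text
time_s: 23.35
ee_pos: [0.5093, 0.2506, 0.1278]
orientation: [[0.032, -0.001, -0.999], [0.999, -0.0, 0.032], [-0.001, -1.0, 0.001]]
ft_force: [-1.7, -0.9, -0.2]
width: 0.0006
```

Emit:
carry_out:
  motion:
    - [0,[0,0,-2],0]
    - [0,[0,0,-1],0]
    - [0,[0,0,0],0]
    - [0,[0,0,0],0]
    - [0,[0,0,0],0]

```text
time_s: 23.77
ee_pos: [0.5108, 0.2504, 0.1017]
orientation: [[0.033, 0.002, -0.999], [0.999, 0.001, 0.033], [0.001, -1.0, -0.002]]
ft_force: [0.4, -1.4, -0.1]
width: 0.0005
```

Emit:
carry_out:
  motion:
    - [0,[0.5,0.02,0],0]
    - [0,[0.4,0.02,0],0]
    - [0,[0.3,0.02,0],0]
    - [0,[0.3,0.02,0],0]
    - [0,[0.3,0.01,0],0]

```text
time_s: 24.18
ee_pos: [0.5278, 0.2514, 0.1005]
orientation: [[0.033, -0.001, -0.999], [0.999, 0.0, 0.033], [0.0, -1.0, 0.001]]
ft_force: [-3.7, 0.2, 2.2]
width: 0.0004
```

Emit:
carry_out:
  motion:
    - [0,[0.25,0.01,0],0]
    - [0,[0.2,0.01,0],0]
    - [0,[0,0,0],0]
    - [0,[0,0,0],0]

```text
time_s: 24.52
ee_pos: [0.5325, 0.2514, 0.1001]
orientation: [[0.033, 0.0, -0.999], [0.999, 0.0, 0.033], [0.0, -1.0, -0.0]]
ft_force: [0.0, 0.7, 0.9]
width: 0.0006
```

Emit:
carry_out:
  motion:
    - [0,[0.1,0.01,0],0]
    - [0,[0.1,0.01,0],0]
    - [0,[0,0,0],0]
    - [0,[0,0,0],0]

```text
time_s: 24.85
ee_pos: [0.534, 0.2516, 0.1]
orientation: [[0.033, -0.001, -0.999], [0.999, -0.0, 0.033], [-0.0, -1.0, 0.001]]
ft_force: [-3.6, -0.0, 0.9]
width: 0.0007
```

Emit:
carry_out:
  motion:
    - [0,[0.1,0.01,0],0]
    - [0,[0,0,0],0]
    - [0,[0,0,0],0]

```text
time_s: 25.1
ee_pos: [0.5352, 0.2517, 0.1001]
orientation: [[0.033, -0.0, -0.999], [0.999, -0.0, 0.033], [-0.0, -1.0, 0.0]]
ft_force: [-3.8, 0.5, 0.5]
width: 0.0006
```

Emit:
carry_out:
  motion:
    - [0,[0.1,0.01,0],0]
    - [0,[0,0,0],0]
    - [0,[0,0,0],0]

```text
time_s: 25.35
ee_pos: [0.5359, 0.2518, 0.1]
orientation: [[0.033, -0.001, -0.999], [0.999, -0.0, 0.033], [-0.0, -1.0, 0.001]]
ft_force: [-5.4, 0.6, 1.5]
width: 0.0009
```

Emit:
carry_out:
  motion:
    - [0,[0.1,0,0],0]
    - [0,[0,0,0],0]
    - [0,[0,0,0],0]

```text
time_s: 25.6
ee_pos: [0.5361, 0.2518, 0.0998]
orientation: [[0.033, -0.003, -0.999], [0.999, -0.0, 0.033], [-0.0, -1.0, 0.003]]
ft_force: [-7.9, 0.4, 3.2]
width: 0.0003
```

Emit:
carry_out:
  motion:
    - [0,[0.1,0,0],0]
    - [0,[0,0,0],0]
    - [0,[0,0,0],0]

```text
time_s: 25.85
ee_pos: [0.5363, 0.2519, 0.0997]
orientation: [[0.032, -0.005, -0.999], [0.999, -0.0, 0.032], [-0.001, -1.0, 0.004]]
ft_force: [-11.0, 0.1, 5.3]
width: 0.0004
```

The force rose at a standstill, so the toggle is on its stop. I back off, retreat and check.

Emit:
carry_out:
  motion:
    - [0,[-0.5,0,0],0]
    - [0,[-1.5,0,0],0]
    - [0,[0,0,3],0]
    - [0,[0,0,4],0]
    - [0,[-4,0,3],0]

```text
time_s: 26.27
ee_pos: [0.4909, 0.2516, 0.1995]
orientation: [[0.035, 0.01, -0.999], [0.999, 0.001, 0.035], [0.002, -1.0, -0.01]]
ft_force: [0.7, 0.3, 1.8]
width: 0.0002
```

Emit:
carry_out:
  motion:
    - [0,[-4,0,0],0]
    - [0,[-4,0,0],0]
    - [0,[-4,0,0],0]
    - [0,[0,0,0],0]
    - [0,[0,0,0],0]

```text
time_s: 26.68
ee_pos: [0.3645, 0.252, 0.1959]
orientation: [[0.031, 0.003, -1.0], [1.0, 0.001, 0.031], [0.001, -1.0, -0.003]]
ft_force: [0.9, -0.5, 1.0]
width: 0.0004
```

```bash
python3 - <<'E'
from h import *
out=[]
for c in("top","side"):
    im,d=manip.capture(c); P=cloud(c,np.median([d]+[manip.capture(c)[1] for _ in range(2)],0))
    m=(np.hypot(P[...,0]-.54,P[...,1]-.249)<.035)&(P[...,2]>.096)&(P[...,2]<.11); print(c,m.sum(),P[m].mean(0).round(4))
    a=cv2.imread(f"pics/{c}0.png"); u0,v0=(130,80) if c=="top" else (220,120); out.append(im[v0:v0+240,u0:u0+350])
cv2.imwrite("pics/f.png",cv2.resize(np.hstack(out),(800,274)))
print(manip.observe()["time_s"],manip.observe()["ee_pos"])
E
```

```text
top 12 [0.5474 0.2517 0.1   ]
side 8 [0.5497 0.2515 0.1012]
26.9833 [0.3664219  0.25175346 0.19535133]
```

View pics/f.png

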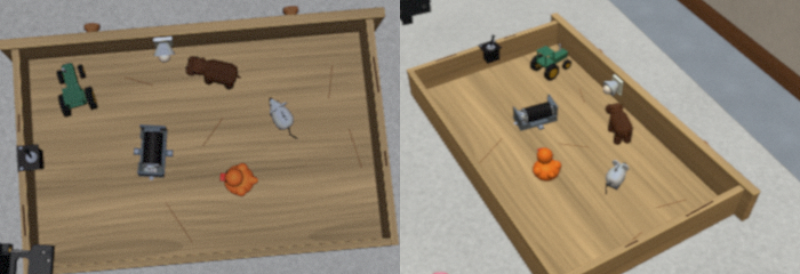

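```bash
python3 - <<'E'
from h import *
for c,u,v in(("top",274,124),("side",405,196)):
    a=cv2.imread(f"pics/{c}0.png"); b=manip.capture(c)[0]
    print(c,a[v-9:v+10,u-9:u+10].reshape(-1,3).max(0),b[v-9:v+10,u-9:u+10].reshape(-1,3).max(0),a[v-9:v+10,u-9:u+10].mean((0,1)).round(),b[v-9:v+10,u-9:u+10].mean((0,1)).round())
    d=cv2.absdiff(a,b).max(2); n,_,st,ce=cv2.connectedComponentsWithStats((cv2.GaussianBlur(d,(5,5),0)>30).astype(np.uint8))
    print([(ce[i].round().tolist(),int(st[i,4])) for i in range(1,n) if st[i,4]>8])
E
```

```text
top [182 180 181] [190 190 187] [118. 122. 126.] [122. 126. 130.]
[([263.0, 209.0], 477), ([154.0, 217.0], 42), ([413.0, 236.0], 608), ([72.0, 371.0], 25030)]
side [198 214 220] [199 213 219] [111. 128. 137.] [113. 130. 139.]
[([213.0, 63.0], 5789), ([111.0, 42.0], 2071), ([10.0, 127.0], 847), ([299.0, 154.0], 38), ([89.0, 196.0], 2285), ([18.0, 203.0], 322), ([51.0, 197.0], 29), ([41.0, 200.0], 70), ([50.0, 217.0], 84), ([68.0, 214.0], 67), ([340.0, 218.0], 346), ([39.0, 221.0], 178), ([20.0, 223.0], 40), ([56.0, 260.0], 43), ([382.0, 315.0], 614)]
```

```bash
python3 -c "
from bench import manip
print(manip.sign_off())"
```

```text
the job is handed in; nothing more can be done
None
```

I loaded the black cell into the grey holder, then pushed the lamp toggle to its on stop and handed the job in at about 27 s. My one doubt is the lamp. It shows no clear glow in the pictures, only about 3% brighter around it, so I can't confirm that it lit.

**Cell:** I tilted it over the lip, pressed its flat end back on the spring, rolled the button end down under the lip and let go. Readings of the force on the gripper stayed near 11 N. The final pictures show the cell level. Its top is about 35.4 mm above the holder's underside, against 35.5 mm expected. The gap between its flat end and the spring wall is about 11 mm, which is right for a home cell. I could not see the button on the contact directly; that follows from the gap.

**Toggle:** its tip moved about 13.7 mm, against 14.2 mm expected for the full swing. The force then rose to about 11 N without further movement, so it was on its stop.

**Everything else:** comparing first and last pictures, only the cell, the holder spot, the toggle and the robot changed. The toys and the look-alike cells did not move, and the arm was clear of everything when I handed in.

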